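Twist the top sample cup off the tall stack and stand it on the balance

TASK

From the taller of the two stacks of twist-lock sample cups take the top cup: twist it about an eighth of a turn, either way, so that its two tabs come out from under the clips of the cup below, then lift it straight up out of the nest. Stand it upright in the middle of the balance pan, setting it down rather than dropping it, and let go. Leave the top cup of the shorter stack in its place.

Things in the scene. Friction and masses are not known exactly. Their poses are not given: they have to be found in the camera images.
- cup: Cup to take: white plastic, 45 g, loose, third and top of the taller stack. Origin: centre of its underside, z up; 106 mm above the bench at the start. Mouth 90 mm above origin; bare wall from 42 mm up, 52 mm across, to 58 at the mouth; foot below, 45 mm across, nested 38 mm deep. 2 tabs (38-42 mm up, 36 mm out from the axis) and 2 mouth clips (to 99 mm up, 44 mm out) lie on its x axis; grip along y.
- stack: The two lower cups of the taller stack, clamped in a fixed grey holder (104 mm across, 40 high). Origin: centre of the holder's underside. Upper mouth 144 mm up; its 2 clips lie on the x axis, to 153 mm, and cover the top cup's tabs (2 mm play upward), so that one is locked to a straight pull. Turned 30 to 150 degrees either way it is free; no stop or detent. Fingers kept above 153 mm clear the clips.
- other_cup: Cup to leave alone: the same kind of cup, on top of the shorter stack (two cups in the same kind of fixed holder). Same shape and axes, origin at the centre of its underside, 54 mm above the bench; mouth at 144 mm, clips to 153 mm. The two stacks and the balance stand in three places, in any order.
- pan (a point): Centre of the top face of the balance's round steel pan: 120 mm across, flat, level, rigid, 60 mm above the bench, axes as the balance's. The balance is a fixed low white box, 170 mm wide (along y), from 82 mm before to 122 mm behind this point (along x); the grey display strip behind the pan is no higher than the pan.
There are look-alikes about, which are no part of the job. What is shaped like the cup but turquoise is not meant.

How it is judged:
By the outcome, as a careful person would: the job done as asked, in the order asked, and still so for the second after the job is handed in, with the robot touching nothing.
It also fails if it takes over 42 s, if anything falls off the work surface, if the arm or the gripper's body presses on something with over 40 N, if the wrist force passes 120 N, or if a joint passes its speed limit or range.

ROBOT

A 6-joint arm with a two-finger parallel gripper is mounted at the origin on the work surface. World frame = base frame: x ahead of the robot, y to its left, z up, the work surface at z = 0. Lengths are in m, angles in rad, forces in N, time in s.
With the tool pointing down it reaches from about 0.225 to 0.875 m from the base axis. Payload 3.4 kg.
Tool frame: the origin (TCP) lies between the finger pads; the fingertips stand 8 mm ahead of it and the grasp point (between the pads) lies 11 mm behind it; z points along the fingers, y is the line along which they close (so a half turn about z gives the same grasp; the last joint's range is limited). The gripper opens to 85 mm and grips with 20 to 120 N. Pads are 22 mm wide; open, the fingers measure 114 mm over their backs; the gripper's body (76 mm by 85 mm) begins 54 mm behind the grasp point. The pads swing forward as they close: fully open they stand 13 mm farther back than shut.
Start: joints at [-1.439, 0.276, 1.505, -0, 1.361, -0.121], TCP at [0.144, -0.557, 0.239] pointing down, gripper open.
Joint ranges: [-2.89, 2.89], [-0.75, 2.08], [0.22, 2.7], [-1.18, 4.32], [0.11, 2.71], [-2.7, 2.7]. Speed limits (rad/s): [2.57, 2.57, 3.14, 3.14, 3.14, 3.14].

INTERFACE

Orientations are given as a unit quaternion [w, x, y, z].
In Python, from rig import manip, optics, finder gives the robot as it stands.
- The arm moves only by the tool servo_tool, never from a script. Its argument "increments" is a list of rows, each a list of 7 numbers: the shift along the tool's x, y, z in cm, then the turn, a rotation vector about the tool's x, y, z in degrees, then the closure, from -1 (fully open) to 1 (shut). In form: [[x, y, z, rx, ry, rz, gripper], ...]. A call has exactly 5 rows; each row shifts and turns the commanded pose from where the row before left it, along the tool's axes as they then stand; what a row does not reach is not made up. A row lasts 1/10 s, in which the tool goes at most 50 mm and 8.59 degrees, less where a joint would pass 70% of its speed; a pose out of reach is approached as far as the arm can. A call is refused whole if a number of a shift passes 5 or a number of a turn 8.59, either way. A call with a gripper value outside its range is refused whole. The fingers move at their own pace and stop on an object; "squeeze" is the grip in N (left out, the last holds). Time passes only in rows, so rows that do not move let the fingers close, or fill a call up. It gives the time, the measured TCP pose, the force, the opening and the grip force at its end, in the units of the state.
- manip.get_state(): the state, without advancing time (a new reading comes with each control period).
- optics.get_image(name): name is "scene" or "top"; returns the picture (400x640x3 uint8, red, green, blue); there is no depth.
- optics.get_calibration(name): a dict with "fov_y" (degrees; the focal length in pixels is half the picture's height over the tangent of half this angle, whatever the lens; pixels are square), "cx", "cy" (the principal point, pixels), "world_to_cam" (4x4, takes a point from world to camera coordinates). Camera axes: x right, y down, z forward; pixel columns grow to the right and rows downward; lengths in m; the calibration is good to about 2 mm. A picture is of the moment at which its call begins. get_calibration takes no time and is no camera call.
- manip.sign_off(): hands the job in; it is judged then, once.
Trained networks look in the newest picture that a camera, given by its name, has taken for a name from the list of things; names that differ only in an ending like _2 or _b are one class to them, and where a whole thing is asked for, a point or a joint stands for the part that bears it (a point fixed in the world has none). Each returns a list of dicts, best first, with "p" (0 to 1); they miss things now and then, are a little off and sometimes report something else, mostly with a low value. They report only what shows in the picture. A call takes as long as a camera call. They do not tell look-alikes from the thing itself.
- finder.silhouettes(label, camera): "region" (400x640 bool, what is visible of it) and "box" ([centre column, centre row, width, height] in pixels, round what is visible of it).
- finder.tip_of(label, camera): "at" ([column, row] in pixels: a listed point, or the origin of a listed thing).
The state is a dict: "clock": time; "qpos": joint angles; "qd": joint speeds; "effort": joint torques, N m; "position": TCP position; "ee_rot": TCP orientation; "contact_force": force on the tool from outside, world axes, zero at the start; "moment": the same for the moment, N m; "width": finger opening in m; "gripper_force": force on a finger pad.
Only numpy, scipy, OpenCV 4.12 (cv2) and the standard library are available. Lean on these libraries where they do the work, as an engineer would, in place of code of your own. Each camera call takes 0.05 s, during which the arm holds its last target. There are 200 camera calls.

## Working session

There is one attempt and no reset: what is moved stays moved. The work goes in short steps, Python scripts to look and compute and a tool call to move; the robot and the scene stay as the last step left them, time stands still between calls to the robot, and variables do not carry over. Pictures are saved under pics/ and viewed, at most 10 in all, crops included, and the job is handed in when it is done.

Besides the shell and the picture viewer there is one more tool, called after ">>>" as name(argument=value, ...) on one line, values as JSON. servo_tool: Moves the arm, as the interface text tells. Its arguments: {"type":"object","properties":{"increments":{"type":"array","items":{"type":"array","items":{"type":"number"}}},"squeeze":{"type":"number"}},"required":["increments"]}

```bash
mkdir -p pics; python3 - <<'E'
from rig import manip, optics, finder
import cv2,numpy as np
for c in ("scene","top"):
    im=optics.get_image(c); cv2.imwrite(f"pics/{c}0.png",im[:,:,::-1])
    k=optics.get_calibration(c); print(c,k["fov_y"],k["cx"],k["cy"],np.round(k["world_to_cam"],4).tolist())
    for l in ("cup","stack","pan"):
        for d in finder.tip_of(l,c): print(l,np.round(d["at"],1),round(d["p"],2))
        if l!="pan":
          for d in finder.silhouettes(l,c): print("  sil",l,np.round(d["box"],1),round(d["p"],2))
s=manip.get_state(); print(s)
E
```

```text
scene 42.19609921556007 314.7173634063915 202.2272430053233 [[-0.0935, 0.9955, 0.0123, 0.1052], [0.752, 0.0787, -0.6545, -0.3698], [-0.6526, -0.0519, -0.756, 1.9093], [0.0, 0.0, 0.0, 1.0]]
cup [194.9 209.9] 0.86
cup [294.1 213.9] 0.73
cup [238.2 252.4] 0.71
cup [242.6 179.2] 0.58
  sil cup [238.4 160.6  16.6  27.6] 0.8
  sil cup [191.2 194.4  21.5  34.7] 0.77
  sil cup [295.3 198.1  19.2  31.8] 0.69
stack [247.8 200.2] 0.59
  sil stack [244.3 194.   33.3  49.6] 0.73
pan [437.9 209.7] 0.79
top 52.44351977281936 326.6936415641874 194.65983010625823 [[0.1135, -0.9935, 0.0033, -0.0909], [-0.9727, -0.1118, -0.2031, 0.5733], [0.2022, 0.0198, -0.9791, 0.9102], [0.0, 0.0, 0.0, 1.0]]
cup [362.7 217.1] 0.89
cup [481.7 228.8] 0.72
cup [421.1 159.5] 0.64
cup [432.3 226.9] 0.61
  sil cup [491.1 224.7  35.2  35. ] 0.78
  sil cup [366.8 209.8  29.1  34.4] 0.65
stack [421.4 233.2] 0.63
  sil stack [428.  229.6  48.3  47.8] 0.62
  sil stack [194.9 189.8  94.1 100.5] 0.19
{'clock': 0.6, 'qpos': array([-1.43898557e+00,  2.75854708e-01,  1.50488095e+00, -1.08993802e-05,
        1.36072537e+00, -1.20996249e-01]), 'qd': array([-0.00019661,  0.00020586, -0.00127123, -0.0003008 , -0.00026085,
        0.0008502 ]), 'effort': array([-4.38410070e-04, -4.16390884e+01, -2.45985085e+01, -5.00880651e-04,
        3.03291417e-04, -1.49918659e-06]), 'position': array([ 0.14381738, -0.5567524 ,  0.23936147]), 'ee_rot': array([ 6.58389395e-05,  9.92021563e-01,  1.26068288e-01, -4.97402617e-06]), 'contact_force': array([ 0.34536087,  0.24828165, -0.42174971]), 'moment': array([ 0.00650692,  0.03533973, -0.01416516]), 'gripper_force': 0.0, 'width': 0.08512968073828976}
```

```bash
ls; python3 -c "
import cv2,numpy as np
" ; ls pics
```

```text
pics
scene0.png
top0.png
```

View pics/scene0.png

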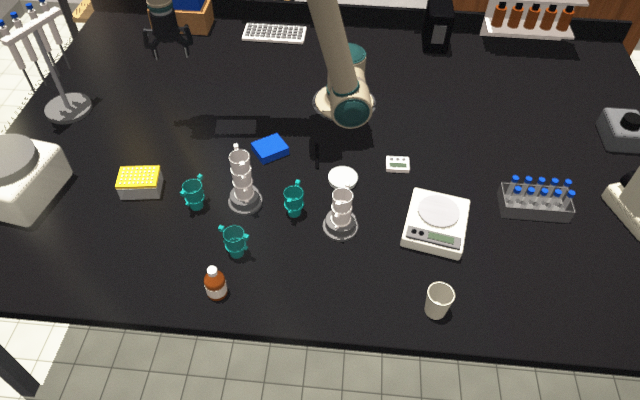

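View pics/top0.png

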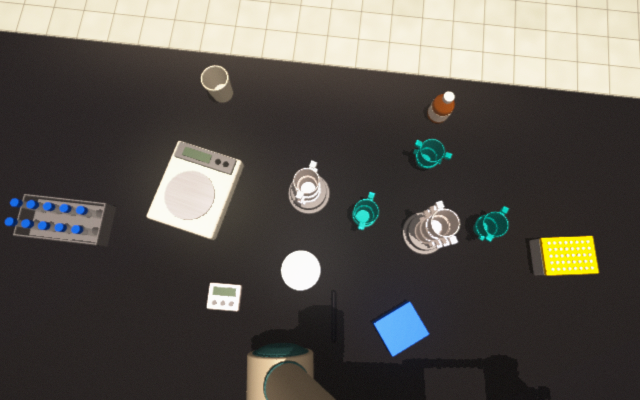

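The tall stack is at scene (242,180) / top (432,230), the short one at scene (341,212) / top (308,188), and the balance pan at scene (438,210) / top (189,195). The turquoise cups are decoys. I'll zoom in on the tall stack and the pan.

```bash
python3 - <<'E'
import cv2,numpy as np
s=cv2.imread("pics/scene0.png");t=cv2.imread("pics/top0.png")
a=cv2.resize(s[140:215,205:280],(395,395),interpolation=cv2.INTER_CUBIC)
b=cv2.resize(t[192:267,393:468],(395,395),interpolation=cv2.INTER_CUBIC)
cv2.imwrite("pics/crop1.png",np.hstack([a,b]))
# pan: bright low-saturation ellipse in the top view
E
```

```text
(no output)
```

View pics/crop1.png

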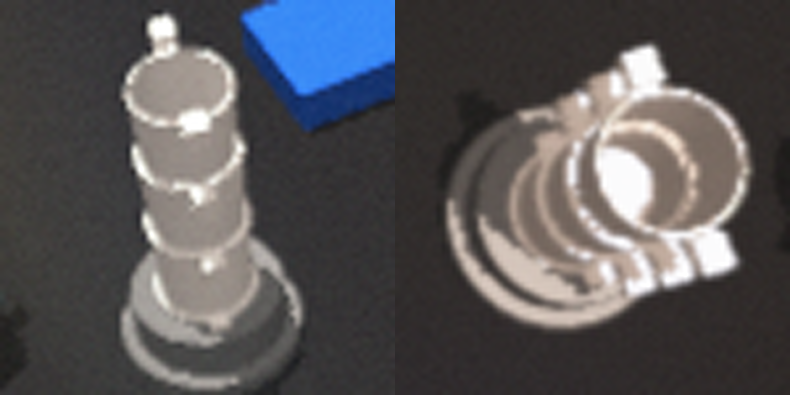

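The crop shows the top cup's mouth centred at about scene (239.2,156.5) / top (445.8,222.8). Its two clips are at top (440,205) and (454,240).

```bash
cat > h.py <<'E'
import numpy as np,cv2
from rig import manip,optics,finder
def K(c):
    k=optics.get_calibration(c); f=200/np.tan(np.radians(k["fov_y"]/2)); return f,k["cx"],k["cy"],np.array(k["world_to_cam"])
def ray(c,u,v):
    f,cx,cy,T=K(c); R=T[:3,:3]; return -R.T@T[:3,3], R.T@np.array([(u-cx)/f,(v-cy)/f,1])
def onz(c,p,z):
    o,d=ray(c,*p); return o+d*(z-o[2])/d[2]
def proj(c,P):
    f,cx,cy,T=K(c); q=T[:3,:3]@P+T[:3,3]; return np.array([cx+f*q[0]/q[2],cy+f*q[1]/q[2]])
def tri(a,b):
    A=[];y=[]
    for c,p in (("scene",a),("top",b)):
        o,d=ray(c,*p); d/=np.linalg.norm(d); M=np.eye(3)-np.outer(d,d); A.append(M); y.append(M@o)
    return np.linalg.lstsq(np.vstack(A),np.hstack(y),rcond=None)[0]
E
python3 - <<'E'
from h import *
np.set_printoptions(precision=4,suppress=True)
print("mouth",onz("scene",(239.2,156.5),.196),onz("top",(445.8,222.8),.196),tri((239.2,156.5),(445.8,222.8)))
a=onz("top",(439.9,204.7),.205);b=onz("top",(453.8,240.4),.205)
print("clips",a,b,(a+b)/2,np.linalg.norm(a-b),np.degrees(np.arctan2(*(a-b)[1::-1])))
print("other mouth",onz("top",(307,182),.144))
t=cv2.imread("pics/top0.png");g=cv2.cvtColor(t,cv2.COLOR_BGR2GRAY)
# balance box and pan
c=t[135:245,140:250]; cv2.imwrite("pics/crop2.png",np.hstack([cv2.resize(c,(395,395),interpolation=3),cv2.resize(cv2.imread("pics/scene0.png")[180:265,395:480],(395,395),interpolation=2)]))
print("pan",onz("top",(189.5,195),.06),onz("scene",(438,209.7),.06))
E
```

```text
mouth [ 0.5223 -0.2689  0.196 ] [ 0.5215 -0.2728  0.196 ] [ 0.5215 -0.271   0.1957]
clips [ 0.5553 -0.2565  0.205 ] [ 0.4868 -0.2879  0.205 ] [ 0.521  -0.2722  0.205 ] 0.07538087830761057 24.623112250538316
other mouth [0.5856 0.0193 0.144 ]
pan [0.5416 0.2994 0.06  ] [0.5411 0.3016 0.06  ]
```

View pics/crop2.png

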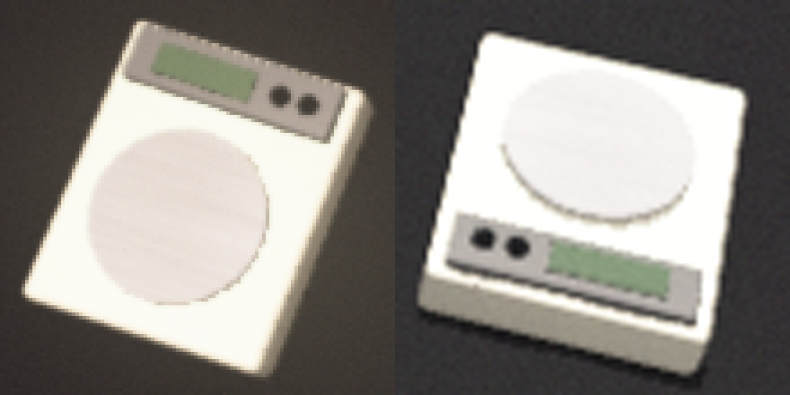

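The pan centre is at crop pixels corresponding to top (189.9,195.2) and scene (438.7,211.2), which gives about (0.542, 0.301). The cup axis is at about (0.5215, -0.2715) with its clips at 24.6°. I'll move towards it now.

>>> servo_tool(increments=[[3.5,-1.4,-0.4,0,0,0,-1],[3.5,-1.4,-0.4,0,0,0,-1],[3.5,-1.4,-0.4,0,0,0,-1],[3.5,-1.4,-0.4,0,0,0,-1],[3.5,-1.4,-0.4,0,0,0,-1]], squeeze=40)

```text
clock: 1.1
position: [0.2968, -0.4443, 0.2596]
ee_rot: [0.0, 0.992, 0.126, 0.0]
contact_force: [-0.3, -1.0, 0.3]
width: 0.0854
gripper_force: 0.0
```

>>> servo_tool(increments=[[3.5,-1.4,-0.2,0,0,-2,-1],[3.5,-1.4,-0.2,0,0,-2,-1],[3.5,-1.4,0,0,0,-2,-1],[3.5,-1.4,0,0,0,-2,-1],[3.5,-1.4,0,0,0,-2,-1]])

```text
clock: 1.6
position: [0.4405, -0.3225, 0.2634]
ee_rot: [0.0, 0.977, 0.213, 0.0]
contact_force: [0.7, -0.4, -0.1]
width: 0.0854
gripper_force: 0.0
```

```bash
cat >> h.py <<'E'
from scipy.spatial.transform import Rotation as Ro
def go(P,xdir=None):
    s=manip.get_state(); q=s["ee_rot"]; R=Ro.from_quat([*q[1:],q[0]]).as_matrix()
    print("t",round(s["clock"],2),"pos",np.round(s["position"],4),"xdir",round(np.degrees(np.arctan2(R[1,0],R[0,0])),2),"tilt",np.round(R[:2,2],3),"q",np.round(s["qpos"],2),"F",np.round(s["contact_force"],1),"w",round(s["width"],4),"gf",round(float(s["gripper_force"]),1))
    print("tool delta cm",np.round(100*R.T@(np.array(P)-s["position"]),2))
E
python3 -c "
from h import *
go([.5215,-.2715,.165])"
```

```text
t 1.6 pos [ 0.4405 -0.3225  0.2634] xdir 24.57 tilt [ 0.    -0.001] q [-0.76  0.22  1.52 -0.    1.4   0.38] F [ 0.7 -0.4 -0.1] w 0.0854 gf 0.0
tool delta cm [ 9.49 -1.27  9.84]
```

>>> servo_tool(increments=[[2.5,-0.4,0,0,0,0,-1],[2.5,-0.4,0,0,0,0,-1],[2.5,-0.3,0,0,0,0,-1],[0,0,0,0,0,0,-1],[0,0,0,0,0,0,-1]])

```text
clock: 2.1
position: [0.503, -0.2822, 0.2631]
ee_rot: [0.0, 0.977, 0.213, -0.0]
contact_force: [0.5, -0.5, -0.1]
width: 0.0856
gripper_force: 0.0
```

```bash
python3 -c "
from h import *
go([.5215,-.2715,.165])
s=optics.get_image('scene')[:,:,::-1];t=optics.get_image('top')[:,:,::-1]
cv2.imwrite('pics/c3.png',np.hstack([cv2.resize(s[105:205,190:290],(395,395),interpolation=2),cv2.resize(t[180:280,393:493],(395,395),interpolation=2)]))"
```

```text
t 2.1 pos [ 0.503  -0.2822  0.2631] xdir 24.55 tilt [-0.001 -0.   ] q [-0.63  0.27  1.46 -0.    1.42  0.51] F [ 0.5 -0.5 -0.1] w 0.0856 gf 0.0
tool delta cm [ 2.14 -0.2   9.81]
```

View pics/c3.png

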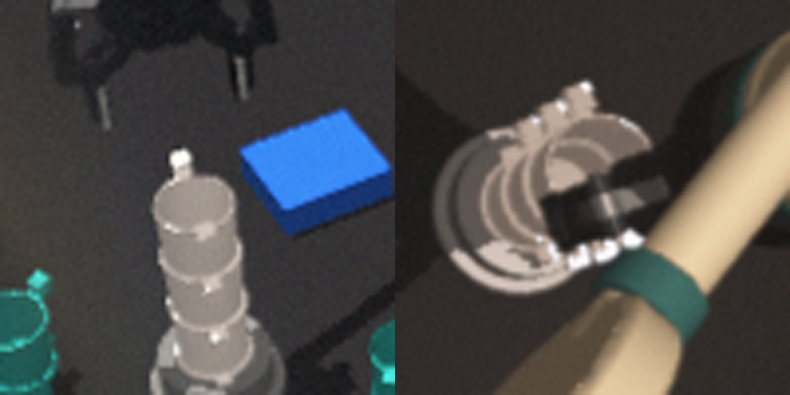

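The open fingers are above the cup, with tips at scene (216.6,137) and (251.5,130). I'll check them against the kinematics while centring.

>>> servo_tool(increments=[[1.1,-0.1,0,0,0,0,-1],[1.0,-0.1,0,0,0,0,-1],[0,0,0,0,0,0,-1],[0,0,0,0,0,0,-1],[0,0,0,0,0,0,-1]])

```text
clock: 2.7
position: [0.5212, -0.2719, 0.2632]
ee_rot: [0.0, 0.977, 0.212, -0.0]
contact_force: [-0.7, 0.8, -0.7]
width: 0.0853
gripper_force: 0.0
```

```bash
python3 -c "
from h import *
p=np.array([.503,-.2822,.268]);y=np.array([np.sin(np.radians(24.55)),-np.cos(np.radians(24.55)),0])
for w in (-.043,0,.043): print(proj('scene',p+w*y))
go([.5215,-.2715,.165])
"
```

```text
[248.61355997 128.481298  ]
[233.04700501 131.82467365]
[217.26377633 135.21458637]
t 2.7 pos [ 0.5212 -0.2719  0.2632] xdir 24.49 tilt [-0. -0.] q [-0.6   0.28  1.43 -0.    1.42  0.54] F [-0.7  0.8 -0.7] w 0.0853 gf 0.0
tool delta cm [ 0.05 -0.02  9.82]
```

>>> servo_tool(increments=[[0,0,2.0,0,0,0,-1],[0,0,2.0,0,0,0,-1],[0,0,2.0,0,0,0,-1],[0,0,2.0,0,0,0,-1],[0,0,1.0,0,0,0,-1]])

```text
clock: 3.2
position: [0.5202, -0.2715, 0.1716]
ee_rot: [-0.001, 0.977, 0.212, -0.001]
contact_force: [0.5, 0.0, -0.1]
width: 0.0856
gripper_force: 0.0
```

>>> servo_tool(increments=[[0,0,0.8,0,0,0,-1],[0,0,0,0,0,0,-1],[0,0,0,0,0,0,0],[0,0,0,0,0,0,0],[0,0,0,0,0,0,0]], squeeze=30)

```text
clock: 3.7
position: [0.522, -0.2723, 0.1667]
ee_rot: [0.001, 0.977, 0.212, 0.001]
contact_force: [-0.8, 0.8, 3.0]
width: 0.0575
gripper_force: 31.7
```

```bash
python3 -c "
from h import *
go([.5215,-.2715,.165])
"
```

```text
t 3.7 pos [ 0.522  -0.2723  0.1667] xdir 24.49 tilt [ 0.002 -0.001] q [-0.6   0.34  1.59 -0.    1.2   0.54] F [-0.8  0.8  3. ] w 0.0575 gf 31.7
tool delta cm [-0.01 -0.09  0.17]
```

Gripped at 57.5 mm with only small side forces. Next is the 45° twist, done at constant height.

>>> servo_tool(increments=[[0,0,0,0,0,-4,0],[0,0,0,0,0,-5,0],[0,0,0,0,0,-5,0],[0,0,0,0,0,-5,0],[0,0,0,0,0,-5,0]])

```text
clock: 4.2
position: [0.5222, -0.2731, 0.1667]
ee_rot: [0.002, 0.911, 0.412, 0.001]
contact_force: [0.8, -1.3, 2.8]
width: 0.0572
gripper_force: 31.6
```

>>> servo_tool(increments=[[0,0,0,0,0,-5,0],[0,0,0,0,0,-5,0],[0,0,0,0,0,-5,0],[0,0,0,0,0,-6,0],[0,0,0,0,0,0,0]])

```text
clock: 4.7
position: [0.5224, -0.2728, 0.1667]
ee_rot: [0.002, 0.822, 0.57, 0.001]
contact_force: [0.7, -0.6, 4.7]
width: 0.0573
gripper_force: 31.7
```

```bash
python3 -c "
from h import *
go([.5215,-.2715,.165])
s=optics.get_image('scene')[:,:,::-1];t=optics.get_image('top')[:,:,::-1]
cv2.imwrite('pics/c4.png',np.hstack([cv2.resize(s[125:205,200:280],(395,395),interpolation=2),cv2.resize(t[180:280,393:493],(395,395),interpolation=2)]))"
```

```text
t 4.7 pos [ 0.5224 -0.2728  0.1667] xdir 69.47 tilt [ 0.003 -0.002] q [-0.6   0.34  1.59 -0.    1.2  -0.24] F [ 0.7 -0.6  4.7] w 0.0573 gf 31.7
tool delta cm [ 0.09 -0.13  0.17]
```

View pics/c4.png

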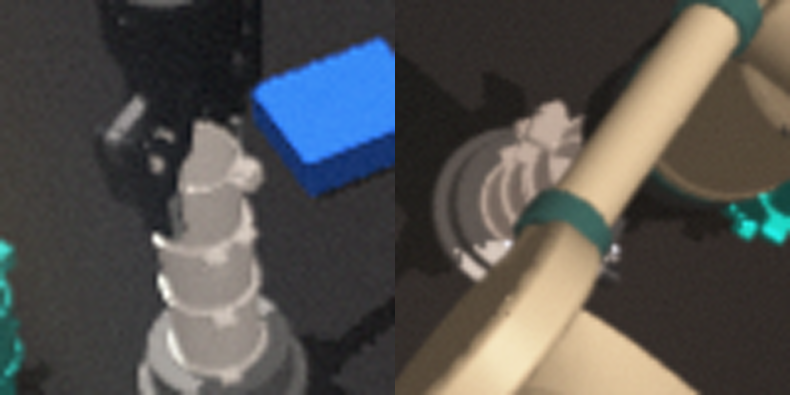

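The top cup's clip moved to the right, at crop (247,172), while the lower clips stayed put, so the cup twisted free. Lifting gently.

>>> servo_tool(increments=[[0,0,-0.3,0,0,0,0],[0,0,-0.3,0,0,0,0],[0,0,-0.4,0,0,0,0],[0,0,-0.4,0,0,0,0],[0,0,0,0,0,0,0]])

```text
clock: 5.3
position: [0.5216, -0.272, 0.1799]
ee_rot: [0.0, 0.822, 0.57, 0.0]
contact_force: [1.0, -0.1, -0.0]
width: 0.0571
gripper_force: 32.0
```

>>> servo_tool(increments=[[0,0,-0.8,0,0,0,0],[0,0,-0.8,0,0,0,0],[0,0,-0.8,0,0,0,0],[0,0,-0.8,0,0,0,0],[0,0,-0.8,0,0,0,0]])

```text
clock: 5.8
position: [0.5214, -0.2719, 0.2203]
ee_rot: [0.0, 0.822, 0.57, 0.0]
contact_force: [-0.3, 0.0, -0.1]
width: 0.0569
gripper_force: 32.1
```

>>> servo_tool(increments=[[0,0,-1,0,0,0,0],[0,0,-1,0,0,0,0],[0,0,-1,0,0,0,0],[0,0,-0.8,0,0,0,0],[0,0,0,0,0,0,0]])

```text
clock: 6.3
position: [0.522, -0.2723, 0.2589]
ee_rot: [0.001, 0.822, 0.57, 0.0]
contact_force: [-0.2, 0.6, -0.2]
width: 0.0568
gripper_force: 32.1
```

```bash
python3 -c "
from h import *
go([.542,.301,.26])
s=optics.get_image('scene')[:,:,::-1]
cv2.imwrite('pics/c5.png',cv2.resize(s[95:205,190:300],(440,440),interpolation=2))"
```

```text
t 6.3 pos [ 0.522  -0.2723  0.2589] xdir 69.48 tilt [ 0.002 -0.002] q [-0.6   0.29  1.44 -0.    1.41 -0.24] F [-0.2  0.6 -0.2] w 0.0568 gf 32.1
tool delta cm [ 54.4  -18.22  -0.2 ]
```

View pics/c5.png

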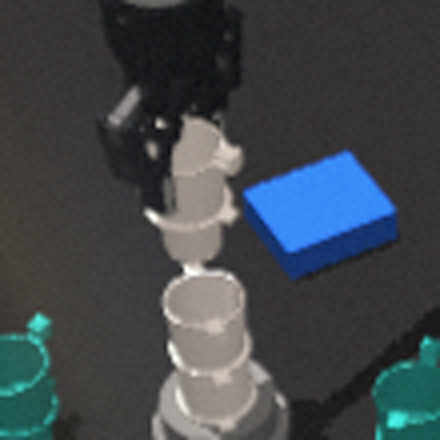

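The cup is clear of the nest and hangs upright. I'll carry it over to the pan, keeping the height, which clears the short stack by more than 40 mm.

>>> servo_tool(increments=[[1.5,-0.5,0,0,0,0,0],[2.5,-0.8,0,0,0,0,0],[3.0,-1.0,0,0,0,0,0],[3.0,-1.0,0,0,0,0,0],[3.0,-1.0,0,0,0,0,0]])

```text
clock: 6.85
position: [0.5259, -0.1325, 0.2566]
ee_rot: [-0.001, 0.822, 0.57, -0.0]
contact_force: [1.2, 0.3, -0.5]
width: 0.0569
gripper_force: 32.1
```

>>> servo_tool(increments=[[3.0,-1.0,0,0,0,0,0],[3.0,-1.0,0,0,0,0,0],[3.0,-1.0,0,0,0,0,0],[3.0,-1.0,0,0,0,0,0],[3.0,-1.0,0,0,0,0,0]])

```text
clock: 7.35
position: [0.5312, 0.0254, 0.2566]
ee_rot: [-0.001, 0.822, 0.57, -0.0]
contact_force: [0.9, 0.8, -0.5]
width: 0.057
gripper_force: 32.1
```

>>> servo_tool(increments=[[3.0,-1.0,0,0,0,0,0],[3.0,-1.0,0,0,0,0,0],[3.0,-1.0,0,0,0,0,0],[3.0,-1.0,0,0,0,0,0],[3.0,-1.0,0,0,0,0,0]])

```text
clock: 7.85
position: [0.5367, 0.1831, 0.2566]
ee_rot: [-0.001, 0.822, 0.57, -0.001]
contact_force: [-0.5, -0.1, -0.3]
width: 0.0571
gripper_force: 32.1
```

>>> servo_tool(increments=[[3.0,-1.0,0,0,0,0,0],[3.0,-1.0,0,0,0,0,0],[2.0,-0.7,0,0,0,0,0],[1.0,-0.3,0,0,0,0,0],[0,0,0,0,0,0,0]])

```text
clock: 8.35
position: [0.5406, 0.2771, 0.2566]
ee_rot: [-0.0, 0.821, 0.571, -0.001]
contact_force: [-0.7, -0.8, -0.0]
width: 0.0571
gripper_force: 32.1
```

```bash
python3 -c "
from h import *
go([.542,.301,.1207])"
```

```text
t 8.35 pos [0.5406 0.2771 0.2566] xdir 69.61 tilt [-0.001 -0.   ] q [0.36 0.32 1.4  0.   1.42 0.71] F [-0.7 -0.8 -0. ] w 0.0571 gf 32.1
tool delta cm [ 2.3  -0.69 13.59]
```

>>> servo_tool(increments=[[0.8,-0.2,1.0,0,0,0,0],[0.8,-0.2,2.0,0,0,0,0],[0.7,-0.3,2.5,0,0,0,0],[0,0,2.5,0,0,0,0],[0,0,2.0,0,0,0,0]])

```text
clock: 8.85
position: [0.5422, 0.2987, 0.155]
ee_rot: [-0.0, 0.822, 0.569, -0.001]
contact_force: [0.3, -0.1, -0.2]
width: 0.0571
gripper_force: 32.1
```

>>> servo_tool(increments=[[0,0,1.0,0,0,0,0],[0,0,0.8,0,0,0,0],[0,0,0.5,0,0,0,0],[0,0,0,0,0,0,0],[0,0,0,0,0,0,0]])

```text
clock: 9.35
position: [0.5436, 0.2999, 0.135]
ee_rot: [0.0, 0.822, 0.57, 0.001]
contact_force: [0.6, 0.3, 0.5]
width: 0.057
gripper_force: 32.1
```

```bash
python3 -c "
from h import *
go([.542,.301,.1207])
s=optics.get_image('scene')[:,:,::-1];t=optics.get_image('top')[:,:,::-1]
cv2.imwrite('pics/c6.png',np.hstack([cv2.resize(s[160:260,390:490],(395,395),interpolation=2),cv2.resize(t[135:245,140:250],(395,395),interpolation=2)]))"
```

```text
t 9.35 pos [0.5436 0.2999 0.135 ] xdir 69.47 tilt [0.001 0.   ] q [ 0.39  0.41  1.56 -0.    1.16  0.75] F [0.6 0.3 0.5] w 0.057 gf 32.1
tool delta cm [ 0.05 -0.19  1.43]
```

View pics/c6.png

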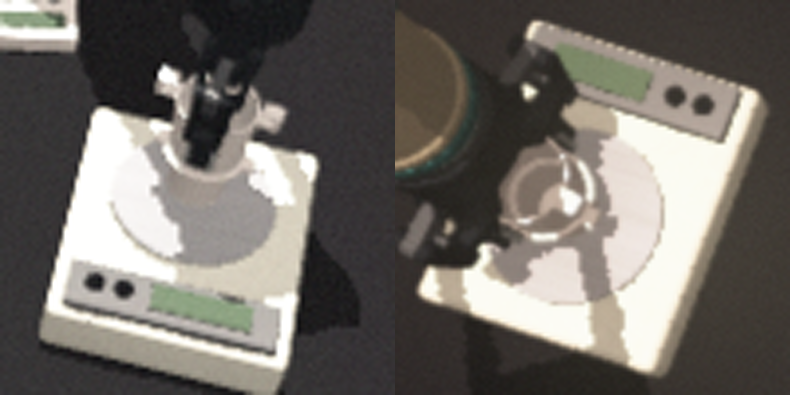

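The cup is upright over the pan, with its foot near the pan centre at scene crop (196,200). I'll lower it in small steps while watching the force.

>>> servo_tool(increments=[[0,-0.1,0.4,0,0,0,0],[0,0,0.3,0,0,0,0],[0,0,0.3,0,0,0,0],[0,0,0.1,0,0,0,0],[0,0,0,0,0,0,0]])

```text
clock: 9.95
position: [0.5419, 0.3001, 0.1229]
ee_rot: [-0.0, 0.822, 0.57, -0.0]
contact_force: [0.6, 0.7, -0.9]
width: 0.0569
gripper_force: 32.1
```

>>> servo_tool(increments=[[0,0,0.1,0,0,0,0],[0,0,0.1,0,0,0,0],[0,0,0,0,0,0,0],[0,0,0,0,0,0,0],[0,0,0,0,0,0,0]])

```text
clock: 10.45
position: [0.5422, 0.3001, 0.1213]
ee_rot: [0.0, 0.822, 0.57, 0.0]
contact_force: [-0.0, -0.3, -0.8]
width: 0.057
gripper_force: 32.1
```

>>> servo_tool(increments=[[0,0,0.05,0,0,0,0],[0,0,0.05,0,0,0,0],[0,0,0,0,0,0,0],[0,0,0,0,0,0,0],[0,0,0,0,0,0,0]])

```text
clock: 10.95
position: [0.5422, 0.3002, 0.1207]
ee_rot: [0.0, 0.822, 0.57, 0.0]
contact_force: [0.3, -0.5, 3.2]
width: 0.0575
gripper_force: 32.2
```

Contact at 3 N. I'll open in small steps, then back straight up.

>>> servo_tool(increments=[[0,0,0,0,0,0,-0.5],[0,0,0,0,0,0,-0.7],[0,0,0,0,0,0,-1],[0,0,0,0,0,0,-1],[0,0,0,0,0,0,-1]])

```text
clock: 11.45
position: [0.542, 0.3001, 0.1201]
ee_rot: [0.0, 0.822, 0.57, -0.0]
contact_force: [-0.5, -0.1, -0.1]
width: 0.0858
gripper_force: 0.0
```

>>> servo_tool(increments=[[0,0,0,0,0,0,-1],[0,0,-0.5,0,0,0,-1],[0,0,-1,0,0,0,-1],[0,0,-1.5,0,0,0,-1],[0,0,-2,0,0,0,-1]])

```text
clock: 11.95
position: [0.5418, 0.3, 0.1709]
ee_rot: [-0.0, 0.822, 0.57, -0.0]
contact_force: [0.2, 0.7, -0.3]
width: 0.0854
gripper_force: 0.0
```

>>> servo_tool(increments=[[0,0,-2,0,0,0,-1],[0,0,-2.5,0,0,0,-1],[0,0,-2.5,0,0,0,-1],[0,0,-2,0,0,0,-1],[0,0,-1,0,0,0,-1]])

```text
clock: 12.45
position: [0.543, 0.3005, 0.2735]
ee_rot: [0.001, 0.822, 0.57, 0.002]
contact_force: [-0.2, 0.1, 0.1]
width: 0.085
gripper_force: 0.0
```

>>> servo_tool(increments=[[-3,0,0,0,0,0,-1],[-3,0,0,0,0,0,-1],[-3,0,0,0,0,0,-1],[-2,0,0,0,0,0,-1],[0,0,0,0,0,0,-1]])

```text
clock: 12.95
position: [0.5024, 0.1951, 0.2706]
ee_rot: [0.0, 0.822, 0.569, -0.001]
contact_force: [0.6, 0.8, 0.3]
width: 0.0852
gripper_force: 0.0
```

```bash
python3 -c "
from h import *
go([.542,.301,.1207])
s=optics.get_image('scene')[:,:,::-1];t=optics.get_image('top')[:,:,::-1]
cv2.imwrite('pics/c7.png',np.hstack([cv2.resize(s[140:270,330:490],(390,317),interpolation=2),cv2.resize(t[135:265,140:300],(390,317),interpolation=2)]))"
```

```text
t 12.95 pos [0.5024 0.1951 0.2706] xdir 69.35 tilt [-0.001 -0.001] q [ 0.24  0.21  1.52 -0.    1.41  0.6 ] F [0.6 0.8 0.3] w 0.0852 gf 0.0
tool delta cm [11.33 -0.02 14.97]
```

View pics/c7.png

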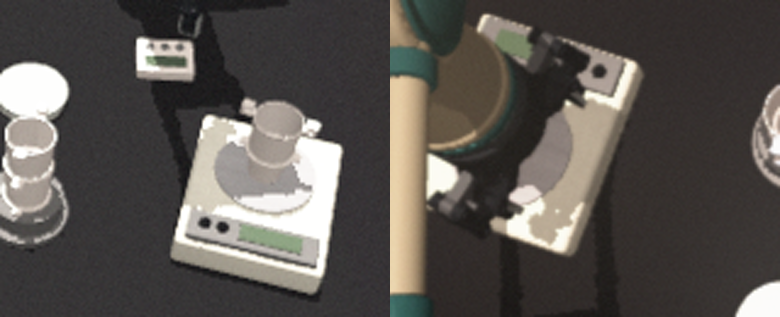

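The scene view shows the cup upright in the middle of the pan, foot at crop (267,172), with the gripper clear. The short stack is untouched.

```bash
python3 -c "
from rig import manip
print(manip.sign_off())"
```

```text
the job is handed in; nothing more can be done
None
```

The top cup of the taller stack was twisted free, lifted out and set upright in the middle of the balance pan; the shorter stack was left untouched, and the job is handed in at about 13 s on the robot's clock.

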